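Draw-latch clamp on a seat-frame tube

ROBOT

A 6-joint arm with a two-finger parallel gripper is mounted at the origin on the work surface. World frame = base frame: x ahead of the robot, y to its left, z up, the work surface at z = 0. Lengths are in m, angles in rad, forces in N, time in s.
With the tool pointing down it reaches from about 0.375 to 0.975 m from the base axis. Payload 3.8 kg.
Tool frame: the origin (TCP) lies on the centre line of the jaws, within the pads' length; the fingertips stand 17 mm ahead of it and the grasp point (between the pads) lies 2 mm behind it; z points along the fingers, y is the direction in which the jaws open and shut (so a half turn about z gives the same grasp; the last joint's range is limited). The gripper opens to 88 mm and grips with 3 to 60 N. Pads are 18 mm wide; open, the fingers measure 123 mm over their backs; the gripper's body (75 mm by 187 mm) begins 45 mm behind the grasp point.
Start: joints at [1.202, 0.264, 1.604, -0, 1.274, -0.037], TCP at [0.22, 0.638, 0.256] pointing down, gripper open.
Joint ranges: [-2.63, 2.63], [-0.94, 2.18], [0.31, 2.57], [-1.31, 4.45], [0, 2.66], [-2.55, 2.55]. Speed limits (rad/s): [2.57, 2.57, 3.14, 3.14, 3.14, 3.14].

INTERFACE

Orientations are given as a unit quaternion [w, x, y, z].
In Python, from bench import manip gives the robot as it stands.
- The arm moves only by the tool play_rows, never from a script. Its argument "plan" is a list of rows, each an object with "delta_pos": the shift along the world's x, y, z in mm, a list of three; "twist": the turn about the world's z in rad; "hand": the opening in per cent of the stroke, from 0 (shut) to 100 (fully open). A call has 1 to 10 rows; each row is the pose to reach, as a shift and turn from the pose commanded when the call began; what a row does not reach only later rows make up. A row lasts 1/8 s, in which the tool goes at most 62.5 mm and 10.7 degrees, less where a joint would pass 70% of its speed; a pose out of reach is approached as far as the arm can. A call with a gripper value outside its range is refused whole. The fingers move at their own pace and stop on an object; the grip force is fixed at half the most. Time passes only in rows, so rows that repeat a pose let the fingers close. It gives the time, the measured TCP pose, the force and the opening at its end, in the units of the state.
- manip.observe(): the state, without advancing time (a new reading comes with each control period).
- manip.snapshot(name): name is "side" or "top"; returns a dict with "img" (480x640x3 uint8, blue, green, red), "z_map" (480x640 float32, m along the optical axis (not along the pixel's ray), 0 where there is no reading), "fx", "fy", "cx", "cy" (pixels), "origin" and "rotation" of the camera in the world. Camera axes: x right, y down, z forward; pixel columns grow to the right and rows downward; lengths in m; the calibration is good to about 2 mm. A picture is of the moment at which its call begins.
- manip.sign_off(): hands the job in, once; it reports no verdict.
Trained networks look in a picture, given as the dict that the camera call returned (one of the last four; its "shot" number tells which), for a name from the list of things; names that differ only in an ending like _2 or _b are one class to them, and where a whole thing is asked for, a point or a joint stands for the part that bears it (a point fixed in the world has none). Each returns a list of dicts, best first, with "confidence" (0 to 1); they miss things now and then, are a little off and sometimes report something else, mostly with a low value. They report only what shows in the picture. A call takes as long as a camera call.
- manip.recognise(picture, name): "location" ([x, y, z] in m, in the coordinates of the camera as it stood for that picture, good to about 4 mm: the middle of the surface that is visible of it).
- manip.landmark_of(picture, name): "location" ([x, y, z] in m, in the coordinates of the camera as it stood for that picture, good to about 4 mm: a listed point, or the origin of a listed thing).
The state is a dict: "time_s": time; "joint_positions": joint angles; "dq": joint speeds; "tau": joint torques, N m; "tool_pos": TCP position; "ee_rot": TCP orientation; "contact_force": force on the tool from outside, world axes, zero at the start; "ft_torque": the same for the moment, N m; "finger_gap": finger opening in m.
Only numpy, scipy, OpenCV 4.12 (cv2) and the standard library are available. Lean on these libraries where they do the work, as an engineer would, in place of code of your own. Each camera call takes 0.05 s, during which the arm holds its last target.

TASK

Clamp the black seat-frame tube in the bench clamp: with the red lever still standing up, take the yellow tab and hook the wire bail over the steel keeper, seating its cross bar down behind the keeper and drawing it gently back under the lip only until you feel it catch; let go, then push the red lever over past center until it rests flat and holds the clamp tight. The blue jaw is stiff: do not haul it along by the bail, do not ram the lever down on its rest, and leave the things lying around alone.

Things in the scene. Friction and masses are not known exactly. Their poses are not given: they have to be found in the camera images.
- jig: Aluminium bench clamp fixed to the green bench; it carries the lever's rest and the sliding blue jaw. Origin at bench height under the lever's pivot; x runs along the clamp from lever to jaw, y across, z up. In mm here: bed x -85..170, y -45..45, 12 high; black tube 28 diameter, 220 long along y, at x 49, z 34.
- pivot (a point): The lever's pivot: axis along the clamp's y at x 0, z 60 mm, between two steel cheeks (outer faces y +-17, top z 69).
- jaw_top (a point): A fixed point of the clamp at the height of the blue jaw's flat top (z 57 mm), x 129, beyond the keeper wherever the jaw stands; the top is free there to x 140, y +-35. The jaw slides along x, against a stiff drag of about 30 N; it starts 1 to 20 mm (random, NOT measured: feel or see) beyond its home against the tube.
- keeper_home (a point): Fixed point where the foot of the keeper's far face is once the jaw is HOME: x 97, z 57 mm; at the start the keeper is 1 to 20 mm farther in +x. Keeper: steel post on the jaw, 12 long (x), 26 wide (y), 14 high; at its top a lip juts 4 mm in +x (underside 9 above the jaw's top). The bar goes over the lip, down on the jaw, then back in -x under the lip to touch the post.
- latch: The latch's fixed base with its two cheeks. Same origin and axes as jig, fixed to it. The wire bail and the lever hang on it.
- handle: Red grip of the lever: 60 long (its z), 20 wide (y), 10 thick (x). Origin at its middle, 45 mm from the pivot; z points to the free end, 75 mm from the pivot. To close, push its +x face (the one towards the jaw when upright). Closed, it lies level pointing along the clamp's -x, on a rest 55 mm from the pivot.
- lever (a joint): 0: handle upright; positive: leaning away from the jaw; -0.6: fully towards the jaw; 1.57: closed on its rest. Light friction (0.05 N m), stays where left; closing under load takes up to about 1 N m; center is at about 1.37, after which it snaps shut. It carries the bail's pin 30 mm from the pivot, 0.209 rad farther round in the closing sense than the handle.
- bail (a joint): Angle of the bail against the lever about the pin. lever + bail = the bail's slope: 0 level along the clamp's +x, positive bar end raised, about -0.2 with the bar down on the jaw and the lever upright. Stiff (0.06 N m): it stays where left and turns with the lever, so a bar not caught under the lip is lifted off again when the lever is pushed.
- bail_spring (a joint): Stretch of the sprung bail in m: 0 slack (8 N preload, then 10 N per mm); about 0.005 with the clamp closed tight.
- bail_bar (a point): Centre of the bail's steel cross bar, 6 mm diameter, 41 long along y, 124 mm from the bail's pin when slack. Lying on the jaw its centre is at z 60 mm. Two side wires run from its ends to the pin at y +-20 mm.
- tab: Yellow finger tab standing on the middle of the bail's bar, square to the bail: 20 wide (y), 8 thick (x), from 4 to 46 mm above the bar. Origin 33 mm above the bar's centre, the place to grip; fingers close along y. Axes: x along the bail away from the pin, z up the tab.
- screwdriver: Blue-handled screwdriver, 180 long, loose on the bench. Leave alone.
- spanner: Steel spanner, 160 long, loose. Leave alone.
- wheel: Black rubber caster wheel, 72 diameter, 26 high, lying flat, loose. Leave alone.
- oil: Yellow jar with blue lid, 44 diameter, 85 high, standing, loose. Leave alone.

How it is judged:
On the way:
1. the bail's bar lies down on the jaw behind the keeper (bar centre less than 66 mm above the bench and beyond 96 mm along the clamp) while the lever still stands open (joint below 0.7) (z of bail_bar in the frame of jig below 0.066 m and x of bail_bar in the frame of jig above 0.096 m and value of joint lever below 0.7 rad), for 0.2 s.
At the end, for the whole second after the job is handed in: The lever lies closed and still (joint above 1.5 rad), the bail is hooked with its bar behind the keeper (bar centre below 66 mm, beyond 96 mm along the clamp) and stretched tight (more than 3.5 mm) (value of joint lever above 1.5 rad and value of joint bail_spring above 0.0035 m and z of bail_bar in the frame of jig below 0.066 m and x of bail_bar in the frame of jig above 0.096 m and not (velocity of joint lever above 0.1 rad/s) and not (velocity of joint lever below -0.1 rad/s)); the robot touches nothing.
It fails at once if the bail, held by its tab, is pulled or pressed against the jaw with more than 25 N (contact force between latch and jig above 25 N and contact force between the fingers and tab above 1 N).
It fails at once if the lever is rammed down on its rest with more than 40 N (contact force between handle and jig above 40 N).
It fails at once if a thing lying around is moved by more than 20 mm (distance of any of screwdriver, spanner, wheel, oil from where it was at the start of the episode above 0.02 m).
It also fails if it takes over 61 s, if anything falls off the work surface, if the arm or the gripper's body presses on something with over 40 N, if the wrist force passes 120 N, or if a joint passes its speed limit or range.

## Working session

There is one attempt and no reset: what is moved stays moved. The work goes in short steps, Python scripts to look and compute and a tool call to move; the robot and the scene stay as the last step left them, time stands still between calls to the robot, and variables do not carry over. Pictures are saved under pics/ and viewed, and the job is handed in when it is done.

Besides the shell and the picture viewer there is one more tool, called as name(argument=value, ...) on one line, values as JSON. play_rows: Moves the arm, as the interface text tells. Its arguments: {"type":"object","properties":{"plan":{"type":"array","items":{"type":"object","properties":{"delta_pos":{"type":"array","items":{"type":"number"}},"twist":{"type":"number"},"hand":{"type":"number"}}}}},"required":["plan"]}

```bash
mkdir -p pics; ls; cat > h.py <<'E'
import numpy as np, cv2
from bench import manip
def W(p,c): return np.array(p['rotation']).reshape(3,3)@np.array(c)+np.array(p['origin'])
def snap(n,f):
    p=manip.snapshot(n); cv2.imwrite('pics/'+f,p['img']); return p
E
python3 - <<'E'
from h import *
np.set_printoptions(precision=4,suppress=True)
print(manip.observe())
for n in ('side','top'):
    p=snap(n,n+'0.png'); print(n,p['fx'],p['origin'],p['rotation'])
    for k in ('jig','pivot','jaw_top','keeper_home','handle','bail_bar','tab','wheel','oil','screwdriver','spanner'):
        r=manip.landmark_of(p,k)
        print(k,[(round(d['confidence'],2),W(p,d['location'])) for d in r[:2]])
E
```

```text
pics
{'time_s': 0.0, 'joint_positions': array([ 1.2021,  0.2648,  1.6053,  0.    ,  1.2737, -0.0369]), 'dq': array([ 0.0002,  0.0006,  0.0007,  0.0006, -0.0014,  0.0013]), 'tau': array([  0.0002, -50.212 , -35.6868,   0.0728,   0.0293,  -0.0002]), 'tool_pos': array([0.2197, 0.6376, 0.2544]), 'ee_rot': array([-0.0002,  0.1652,  0.9863, -0.0011]), 'contact_force': array([ 0.0204, -0.0051,  0.2767]), 'ft_torque': array([-0.0109, -0.0015,  0.0552]), 'finger_gap': 0.0880327679850768}
side 466.7437511126695 [ 0.5263 -0.4079  0.5673] [-0.3771  0.9255 -0.0319  0.0148]Traceback (most recent call last):
  File "<stdin>", line 8, in <module>
  File "h.py", line 3, in W
    def W(p,c): return np.array(p['rotation']).reshape(3,3)@np.array(c)+np.array(p['origin'])
                       ~~~~~~~~~~~~~~~~~~~~~~~~~~~~~~~^^^^^
ValueError: cannot reshape array of size 4 into shape (3,3)
```

```bash
cat > h.py <<'E'
import numpy as np, cv2
from scipy.spatial.transform import Rotation as R
from bench import manip
np.set_printoptions(precision=4,suppress=True)
def W(p,c):
    return R.from_quat(p['rotation'],scalar_first=True).apply(np.array(c))+np.array(p['origin'])
def snap(n,f):
    p=manip.snapshot(n); cv2.imwrite('pics/'+f,p['img']); return p
def cloud(p):
    z=p['z_map'];v,u=np.mgrid[:480,:640]
    c=np.stack([(u-p['cx'])/p['fx']*z,(v-p['cy'])/p['fy']*z,z],-1)
    return W(p,c.reshape(-1,3)).reshape(480,640,3)
E
python3 - <<'E'
from h import *
for n in ('side','top'):
    p=snap(n,n+'0.png'); print(n,p['fx'],p['origin'],p['rotation'])
    np.savez(n+'0.npz',**{k:p[k] for k in p})
    for k in ('jig','pivot','jaw_top','keeper_home','handle','bail_bar','tab','wheel','oil','screwdriver','spanner'):
        r=manip.landmark_of(p,k)
        print(k,[(round(d['confidence'],2),W(p,d['location'])) for d in r[:2]])
E
```

```text
side 466.7437511126695 [ 0.5263 -0.4079  0.5673] [-0.3771  0.9255 -0.0319  0.0148]
jig [(0.68, array([ 0.5586, -0.0808, -0.0008]))]
pivot [(0.91, array([ 0.5603, -0.0804,  0.06  ]))]
jaw_top [(0.64, array([0.5604, 0.0495, 0.0555]))]
keeper_home [(0.9, array([0.5578, 0.0175, 0.0553]))]
handle [(0.59, array([ 0.558 , -0.0778,  0.1036]))]
bail_bar [(0.7, array([0.5578, 0.0383, 0.104 ]))]
tab [(0.9, array([0.5626, 0.0395, 0.1374]))]
wheel [(0.83, array([ 0.7037,  0.079 , -0.0032]))]
oil [(0.85, array([ 0.4066,  0.0928, -0.0008])), (0.72, array([0.5583, 0.0394, 0.1013]))]
screwdriver [(0.68, array([ 0.4241, -0.1518, -0.0043]))]
spanner [(0.77, array([ 0.6843, -0.1371, -0.0003]))]
top 595.7055272479639 [0.4344 0.0356 0.9505] [ 0.0438 -0.6985  0.7129 -0.0438]
jig [(0.72, array([ 0.5555, -0.0813,  0.0019]))]
pivot [(0.94, array([ 0.5526, -0.0793,  0.0625]))]
jaw_top [(0.64, array([0.5569, 0.047 , 0.0539]))]
keeper_home [(0.9, array([0.5594, 0.0182, 0.056 ]))]
handle [(0.5, array([ 0.5589, -0.0777,  0.1044]))]
bail_bar [(0.64, array([0.5603, 0.0379, 0.1048]))]
tab [(0.64, array([0.5598, 0.0332, 0.135 ]))]
wheel [(0.74, array([ 0.7038,  0.0755, -0.002 ]))]
oil [(0.76, array([0.4062, 0.0884, 0.0016])), (0.72, array([ 0.5546, -0.079 ,  0.0037]))]
screwdriver [(0.87, array([ 0.4271, -0.1548,  0.0004])), (0.53, array([0.5551, 0.0518, 0.058 ]))]
spanner [(0.73, array([ 0.6796, -0.1399, -0.0019]))]
```

View pics/side0.png

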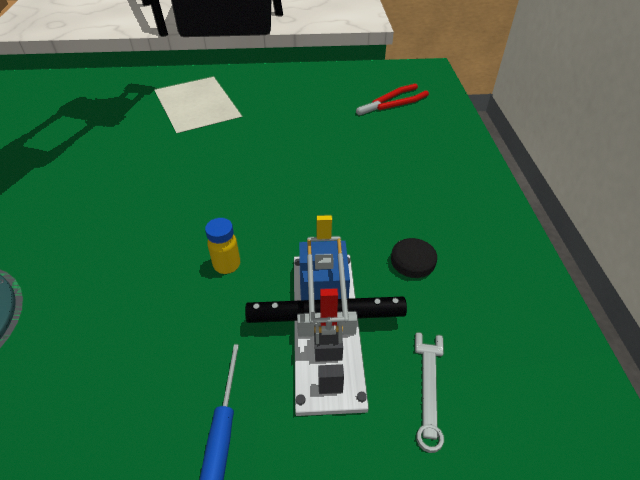

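View pics/top0.png

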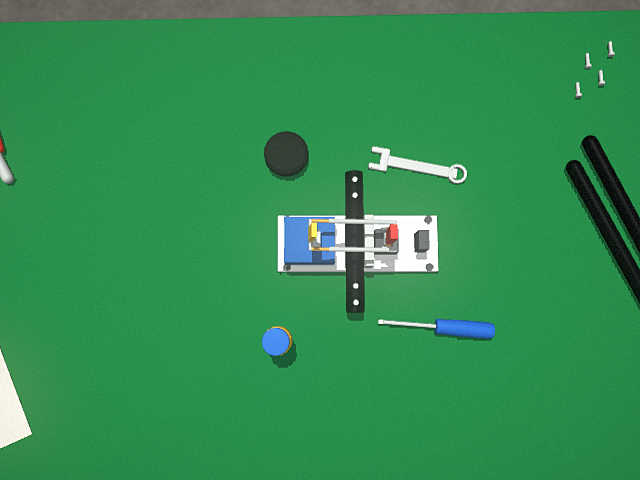

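The top view (tab at ~(313,230), handle ~(392,234)) and the side view agree with the networks. The clamp's +x runs along world +y. Next I'll refine the yaw, origin and keeper position from depth.

```bash
python3 - <<'E'
from h import *
for n in('top','side'):
    p=dict(np.load(n+'0.npz')); C=cloud(p); I=p['img'].astype(int)
    X,Y,Z=C[...,0],C[...,1],C[...,2]
    near=(abs(X-.558)<.15)&(abs(Y+.02)<.2)&(p['z_map']>0)
    b,g,r=I[...,0],I[...,1],I[...,2]
    # tube: dark, z 0.03..0.05
    m=near&(Z>.036)&(Z<.055)&(I.max(-1)<60)&(abs(Y+.03)<.03); q=C[m]
    if len(q)>20:
        f=np.polyfit(q[:,0],q[:,1],1); print(n,'tube',len(q),'slope',f[0],'y@.558',np.polyval(f,.558),'x',q[:,0].min(),q[:,0].max(),'ztop',np.percentile(q[:,2],95))
    m=near&(abs(Z-.012)<.004)&(I.min(-1)>110)
    if m.sum()>50:
        rc=cv2.minAreaRect((C[m][:,:2]*1000).astype(np.float32)); print(n,'bed',rc)
    m=near&(abs(Z-.057)<.004)&(b>r+50)&(b>g+20)
    q=C[m]; print(n,'jaw',m.sum(),np.percentile(q,[1,99],axis=0) if m.sum() else '')
    m=near&(r>g+80)&(b<80); q=C[m]; print(n,'red',np.percentile(q,[2,50,98],axis=0))
    m=near&(r>120)&(g>100)&(b<70)&(Z>.1); q=C[m]; print(n,'yel',np.percentile(q,[2,50,98],axis=0))
    m=near&(Z>.064)&(Z<.074)&(abs(X-.558)<.014)&(Y>-.02); q=C[m]; print(n,'keeper',m.sum(),np.percentile(q,[2,50,98],axis=0))
p=cv2.imread('pics/top0.png')[200:290,270:450]; cv2.imwrite('pics/topz.png',cv2.resize(p,None,fx=4,fy=4,interpolation=2))
p=cv2.imread('pics/side0.png')[200:340,260:400]; cv2.imwrite('pics/sidez.png',cv2.resize(p,None,fx=4,fy=4,interpolation=2))
E
```

```text
top tube 1085 slope -0.020181914303955387 y@.558 -0.031324685309172116 x 0.4470629061897482 0.665711086144842 ztop 0.0485391087676299
top bed ((577.5353393554688, -50.66215515136719), (279.4705810546875, 278.4159240722656), 75.95948791503906)
top jaw 1770 [[0.5238 0.0002 0.0535]
 [0.5925 0.0759 0.0602]]
top red [[ 0.5464 -0.084   0.1312]
 [ 0.5555 -0.075   0.133 ]
 [ 0.5649 -0.0746  0.1369]]
top yel [[0.5483 0.0308 0.1184]
 [0.5536 0.0361 0.1356]
 [0.5668 0.0377 0.1493]]
top keeper 96 [[0.5456 0.0212 0.0677]
 [0.5539 0.0246 0.0709]
 [0.5693 0.0321 0.0735]]
side tube 2006 slope -0.019401313260118968 y@.558 -0.035378565013299765 x 0.44755242078402885 0.6672954025252182 ztop 0.04796758520624475
side bed ((581.2680053710938, -50.31437683105469), (277.48992919921875, 280.1195373535156), 74.36980438232422)
side jaw 1256 [[0.5252 0.0005 0.0536]
 [0.5933 0.0774 0.0585]]
side red [[ 0.5476 -0.0844  0.0802]
 [ 0.5569 -0.083   0.1216]
 [ 0.5661 -0.0737  0.1357]]
side yel [[0.5367 0.0139 0.1025]
 [0.5604 0.0305 0.1385]
 [0.5806 0.0356 0.15  ]]
side keeper 210 [[0.5463 0.0224 0.0645]
 [0.5588 0.0281 0.0702]
 [0.571  0.0394 0.072 ]]
```

View pics/topz.png

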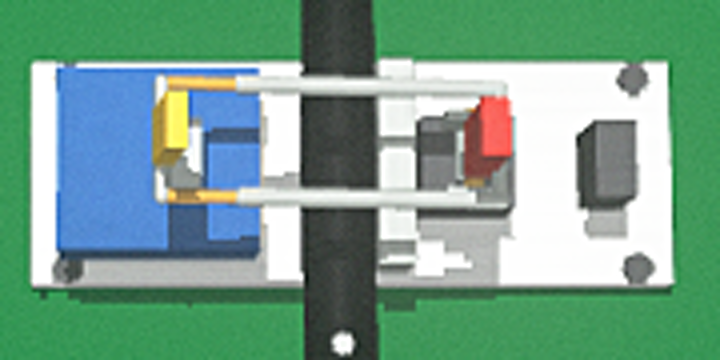

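View pics/sidez.png

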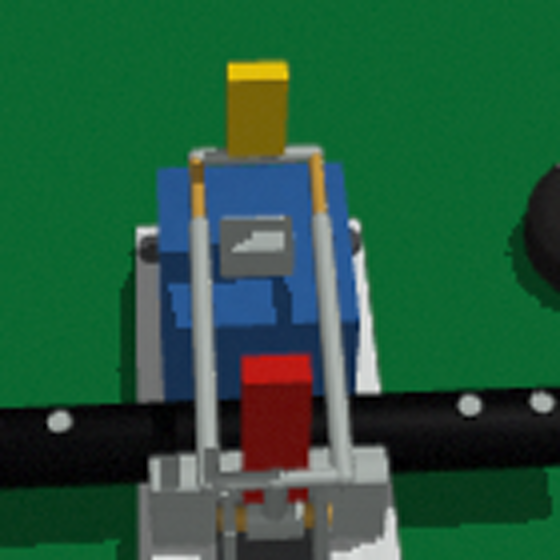

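```bash
python3 - <<'E'
from h import *
for n in('top','side'):
    p=dict(np.load(n+'0.npz')); C=cloud(p); I=p['img'].astype(int)
    X,Y,Z=C[...,0],C[...,1],C[...,2]; b,g,r=I[...,0],I[...,1],I[...,2]
    m=(abs(X-.558)<.03)&(Z>.125)&(Y>0)&(r>80)&(g>60)&(b<60); q=C[m]
    print(n,m.sum(),np.percentile(q,[2,50,98],axis=0)); t=q[q[:,2]>.146]; print(t.mean(0),t.min(0),t.max(0))
    m=(abs(X-.558)<.03)&(Z>.05)&(Z<.16)&(abs(Y+.08)<.03)&(r>g+60)&(b<60); q=C[m]; t=q[q[:,2]>.130]; print('red',t.mean(0),t.min(0),t.max(0))
E
```

```text
top 7 [[0.5483 0.0308 0.127 ]
 [0.5614 0.0359 0.1378]
 [0.5665 0.0375 0.1481]]
[0.5484 0.0322 0.1476] [0.5484 0.0308 0.147 ] [0.5485 0.0335 0.1482]
red [ 0.5649 -0.075   0.1345] [ 0.5649 -0.075   0.1345] [ 0.5649 -0.075   0.1345]
side 229 [[0.5499 0.0282 0.1262]
 [0.5591 0.0305 0.142 ]
 [0.5684 0.0353 0.1499]]
[0.5594 0.0318 0.1486] [0.5499 0.0279 0.146 ] [0.5685 0.0362 0.1506]
red [ 0.5565 -0.0793  0.134 ] [ 0.5468 -0.0843  0.1301] [ 0.5668 -0.0728  0.1363]
```

play_rows(plan=[{"delta_pos": [48,-86,0],"twist": -0.18,"hand": 50},{"delta_pos": [96,-172,0],"twist": -0.36,"hand": 50},{"delta_pos": [144,-258,0],"twist": -0.54,"hand": 50},{"delta_pos": [192,-344,0],"twist": -0.72,"hand": 50},{"delta_pos": [240,-430,0],"twist": -0.9,"hand": 50},{"delta_pos": [288,-516,0],"twist": -1.08,"hand": 50},{"delta_pos": [338,-603,0],"twist": -1.259,"hand": 50},{"delta_pos": [338,-603,0],"twist": -1.259,"hand": 50},{"delta_pos": [338,-603,0],"twist": -1.259,"hand": 50},{"delta_pos": [338,-603,0],"twist": -1.259,"hand": 50}])

```text
time_s: 2.55
tool_pos: [0.5262, 0.091, 0.2562]
ee_rot: [0.0, 0.714, 0.7, 0.001]
contact_force: [1.4, 0.9, -0.7]
finger_gap: 0.0444
```

play_rows(plan=[{"delta_pos": [0,0,0],"twist": 0,"hand": 50},{"delta_pos": [0,0,0],"twist": 0,"hand": 50}])

```text
time_s: 2.8
tool_pos: [0.5251, 0.0929, 0.2556]
ee_rot: [-0.0, 0.715, 0.7, -0.0]
contact_force: [0.1, -0.2, -0.4]
finger_gap: 0.0442
```

```bash
python3 - <<'E'
from h import *
o=manip.observe(); print(o)
E
```

```text
{'time_s': 2.8, 'joint_positions': array([ 0.128 , -0.0045,  1.9055,  0.0007,  1.2411,  0.149 ]), 'dq': array([ 0.0319, -0.0066,  0.0088, -0.0019, -0.0016, -0.0025]), 'tau': array([ -1.0775, -34.9079, -35.6296,  -0.0151,  -0.0342,  -0.007 ]), 'tool_pos': array([0.5251, 0.0929, 0.2556]), 'ee_rot': array([-0.0004,  0.7146,  0.6995, -0.    ]), 'contact_force': array([ 0.099 , -0.1747, -0.4415]), 'ft_torque': array([-0.0955,  0.0219, -0.0455]), 'finger_gap': 0.04423483873367166}
```

play_rows(plan=[{"delta_pos": [17,-29,0],"twist": 0,"hand": 50},{"delta_pos": [33.5,-59,0],"twist": 0,"hand": 50},{"delta_pos": [33.5,-59,0],"twist": 0,"hand": 50},{"delta_pos": [33.5,-59,-40],"twist": 0,"hand": 50},{"delta_pos": [33.5,-59,-70],"twist": 0,"hand": 50},{"delta_pos": [33.5,-59,-70],"twist": 0,"hand": 50},{"delta_pos": [33.5,-59,-70],"twist": 0,"hand": 50}])

```text
time_s: 3.68
tool_pos: [0.5591, 0.0353, 0.1869]
ee_rot: [0.0, 0.714, 0.701, 0.001]
contact_force: [-0.3, -0.1, 0.9]
finger_gap: 0.044
```

```bash
python3 - <<'E'
from h import *
p=snap('side','s1.png'); q=p['img'][180:360,230:430]; cv2.imwrite('pics/s1z.png',cv2.resize(q,None,fx=3.3,fy=3.3,interpolation=2))
print(manip.observe()['tool_pos'])
E
```

```text
[0.5596 0.035  0.1875]
```

View pics/s1z.png

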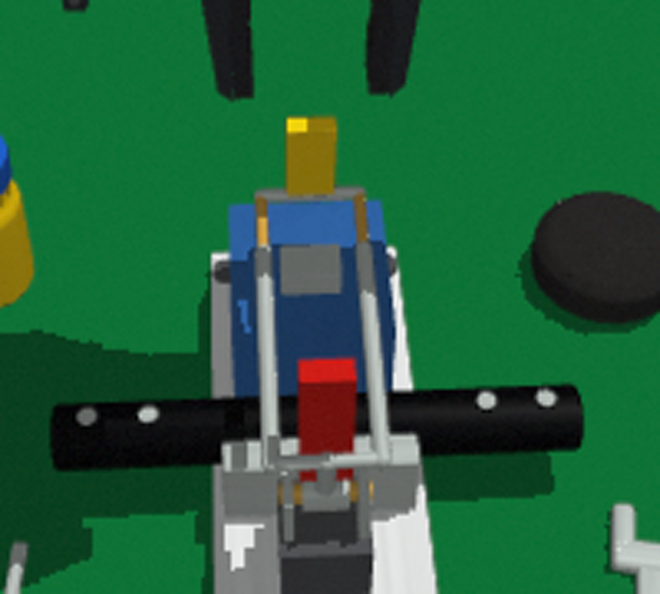

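play_rows(plan=[{"delta_pos": [-1,-1,-26],"twist": 0,"hand": 50},{"delta_pos": [-1,-1,-52],"twist": 0,"hand": 50},{"delta_pos": [-1,-1,-52],"twist": 0,"hand": 40},{"delta_pos": [-1,-1,-52],"twist": 0,"hand": 32},{"delta_pos": [-1,-1,-52],"twist": 0,"hand": 26},{"delta_pos": [-1,-1,-52],"twist": 0,"hand": 15},{"delta_pos": [-1,-1,-52],"twist": 0,"hand": 15},{"delta_pos": [-1,-1,-52],"twist": 0,"hand": 15}])

```text
time_s: 4.72
tool_pos: [0.5587, 0.0332, 0.1344]
ee_rot: [0.0, 0.714, 0.7, 0.001]
contact_force: [2.0, 2.7, 1.9]
finger_gap: 0.0197
```

```bash
python3 - <<'E'
from h import *
p=snap('side','s2.png'); q=p['img'][180:360,230:430]; cv2.imwrite('pics/s2z.png',cv2.resize(q,None,fx=3.3,fy=3.3,interpolation=2))
o=manip.observe();print(o['tool_pos'],o['contact_force'],o['ft_torque'],o['finger_gap'])
E
```

```text
[0.5586 0.0332 0.1343] [1.2906 2.6444 2.3078] [ 0.2094 -0.2959  0.043 ] 0.019477201214912757
```

View pics/s2z.png

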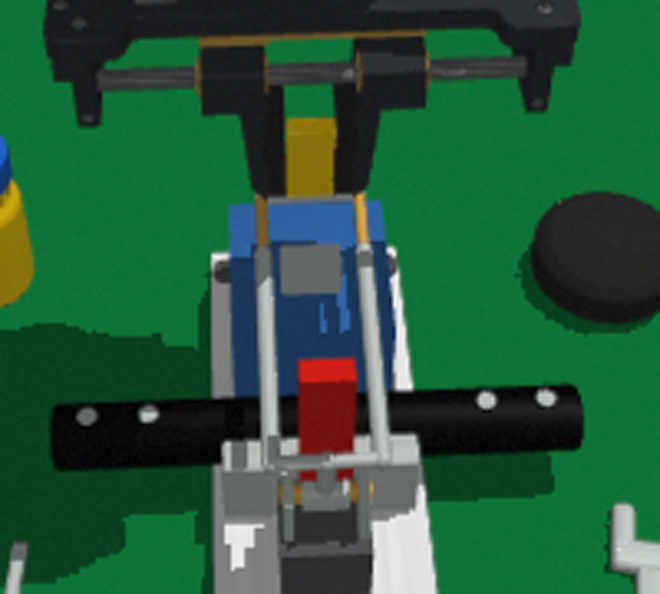

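play_rows(plan=[{"delta_pos": [0.1,4,-5],"twist": 0,"hand": 15},{"delta_pos": [0.2,8,-10],"twist": 0,"hand": 15},{"delta_pos": [0.2,12,-16],"twist": 0,"hand": 15},{"delta_pos": [0.3,16,-22],"twist": 0,"hand": 15},{"delta_pos": [0.3,16,-22],"twist": 0,"hand": 15},{"delta_pos": [0.3,16,-22],"twist": 0,"hand": 15}])

```text
time_s: 5.52
tool_pos: [0.5582, 0.0485, 0.1115]
ee_rot: [0.0, 0.714, 0.7, -0.0]
contact_force: [2.3, -2.8, 0.2]
finger_gap: 0.0201
```

```bash
cat > look.py <<'E'
import sys
from h import *
n=sys.argv[1]
p=snap('side',n+'.png'); q=p['img'][180:360,230:430]; cv2.imwrite('pics/'+n+'z.png',cv2.resize(q,None,fx=3.3,fy=3.3,interpolation=2))
for k in ('tab','bail_bar','handle'):
    print(k,[(round(d['confidence'],2),W(p,d['location'])) for d in manip.landmark_of(p,k)[:1]])
C=cloud(p);I=p['img'].astype(int);X,Y,Z=C[...,0],C[...,1],C[...,2]
m=(Z>.066)&(Z<.074)&(abs(X-.558)<.011)&(Y>0)&(Y<.06)&(I.max(-1)-I.min(-1)<30); q=C[m]
if len(q): print('keeper',len(q),np.percentile(q,[2,50,98],axis=0)[:,1])
m=(Z>.05)&(Z<.16)&(abs(X-.558)<.03)&(Y<.0)&(I[...,2]>I[...,1]+60)&(I[...,0]<60); q=C[m]
if len(q): print('red',np.percentile(q,[2,50,98],axis=0).tolist())
o=manip.observe();print(o['time_s'],o['tool_pos'],o['contact_force'],o['ft_torque'],o['finger_gap'])
E
python3 look.py s3
```

```text
tab [(0.68, array([0.5621, 0.0525, 0.1115]))]
bail_bar [(0.73, array([0.5583, 0.0492, 0.0807]))]
handle [(0.84, array([ 0.5588, -0.0636,  0.1011]))]
keeper 164 [0.0223 0.0292 0.0391]
red [[0.5475210536962354, -0.07791470657796146, 0.07795515245154754], [0.5571459329317545, -0.0650406986346026, 0.1126076559791423], [0.5662478066330481, -0.050146938628592236, 0.13158236209723068]]
5.725 [0.5582 0.0488 0.1118] [ 2.3953 -3.756  -1.5268] [-0.7708 -0.3524  0.0144] 0.019576118443855896
```

View pics/s3z.png

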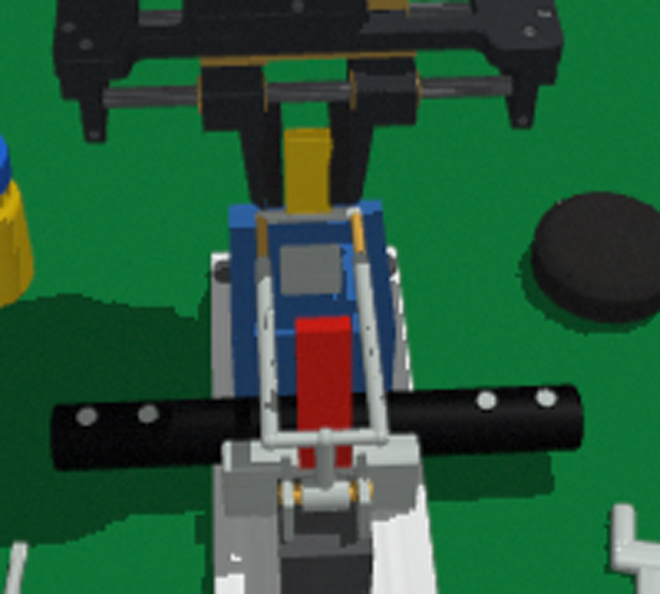

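play_rows(plan=[{"delta_pos": [0,1.5,-5],"twist": 0,"hand": 15},{"delta_pos": [0,2.6,-10],"twist": 0,"hand": 15},{"delta_pos": [0.1,3.8,-15],"twist": 0,"hand": 15},{"delta_pos": [0.1,4.6,-18],"twist": 0,"hand": 15},{"delta_pos": [0.1,4.6,-18],"twist": 0,"hand": 15},{"delta_pos": [0.1,4.6,-18],"twist": 0,"hand": 15}])

```text
time_s: 6.48
tool_pos: [0.5583, 0.0537, 0.0938]
ee_rot: [-0.0, 0.714, 0.7, 0.0]
contact_force: [3.6, -2.3, 1.0]
finger_gap: 0.0193
```

```bash
python3 look.py s4
```

```text
tab [(0.69, array([0.5625, 0.0592, 0.0938]))]
bail_bar [(0.68, array([0.5587, 0.0492, 0.0615]))]
handle [(0.82, array([ 0.5599, -0.0563,  0.0959]))]
keeper 165 [0.022  0.0291 0.0401]
red [[0.5476365920124979, -0.07550922333146456, 0.07756333632401402], [0.5570041203013074, -0.05766203126858793, 0.10944798688293012], [0.5666613469830251, -0.04135035150360656, 0.12721431378257528]]
6.675 [0.5583 0.0537 0.0938] [ 2.3519 -1.4925  0.6058] [-0.4892 -0.4216  0.0312] 0.019661801911793113
```

View pics/s4z.png

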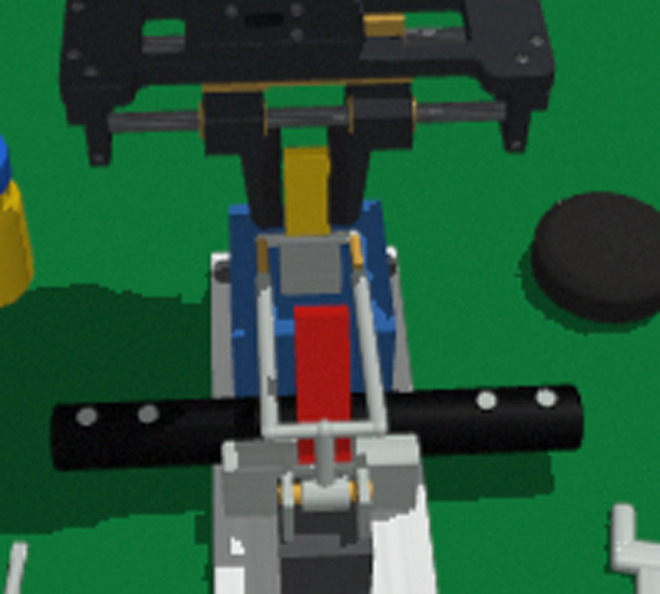

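play_rows(plan=[{"delta_pos": [0,0.3,-1],"twist": 0,"hand": 15},{"delta_pos": [0,0.6,-2],"twist": 0,"hand": 15},{"delta_pos": [0,0.7,-2.5],"twist": 0,"hand": 15},{"delta_pos": [0,0.7,-2.5],"twist": 0,"hand": 15}])

```text
time_s: 7.18
tool_pos: [0.5583, 0.0542, 0.0912]
ee_rot: [0.0, 0.714, 0.7, -0.0]
contact_force: [2.7, -2.2, 1.2]
finger_gap: 0.0191
```

play_rows(plan=[{"delta_pos": [0,0.2,-0.5],"twist": 0,"hand": 15},{"delta_pos": [0,0.2,-1],"twist": 0,"hand": 15},{"delta_pos": [0,0.2,-1],"twist": 0,"hand": 15}])

```text
time_s: 7.55
tool_pos: [0.5584, 0.0542, 0.091]
ee_rot: [0.0, 0.714, 0.7, -0.0]
contact_force: [0.4, -3.7, 6.2]
finger_gap: 0.0195
```

```bash
python3 look.py s5
```

```text
tab [(0.85, array([0.5606, 0.0594, 0.0928]))]
bail_bar []
handle [(0.98, array([ 0.5589, -0.0545,  0.0967]))]
keeper 167 [0.022  0.0292 0.0395]
red [[0.5475379838500197, -0.07454527004818569, 0.07691609844206745], [0.5573294978436725, -0.05659622762739561, 0.10849978211698871], [0.5667758855997413, -0.04005547670476122, 0.12674756873110538]]
7.75 [0.5584 0.0543 0.0909] [ 1.0203 -3.2715  6.9411] [-0.8121 -0.09   -0.0402] 0.020014762279538027
```

play_rows(plan=[{"delta_pos": [0,-1.5,0.4],"twist": 0,"hand": 15},{"delta_pos": [-0.1,-3,0.4],"twist": 0,"hand": 15},{"delta_pos": [-0.1,-4.5,0.4],"twist": 0,"hand": 15},{"delta_pos": [-0.1,-5.5,0.4],"twist": 0,"hand": 15},{"delta_pos": [-0.1,-5.5,0.4],"twist": 0,"hand": 15}])

```text
time_s: 8.38
tool_pos: [0.5585, 0.0507, 0.091]
ee_rot: [-0.001, 0.714, 0.7, 0.001]
contact_force: [2.5, 5.3, 2.9]
finger_gap: 0.0195
```

play_rows(plan=[{"delta_pos": [0,-0.5,0],"twist": 0,"hand": 15},{"delta_pos": [0,-1,0],"twist": 0,"hand": 15},{"delta_pos": [0,-1,0],"twist": 0,"hand": 15}])

```text
time_s: 8.75
tool_pos: [0.5585, 0.0497, 0.091]
ee_rot: [-0.001, 0.714, 0.7, 0.001]
contact_force: [1.7, 5.5, 3.5]
finger_gap: 0.0192
```

play_rows(plan=[{"delta_pos": [0,-0.5,0],"twist": 0,"hand": 15},{"delta_pos": [0,-1,0],"twist": 0,"hand": 15},{"delta_pos": [0,-1,0],"twist": 0,"hand": 15}])

```text
time_s: 9.12
tool_pos: [0.5585, 0.0487, 0.091]
ee_rot: [-0.001, 0.714, 0.7, 0.001]
contact_force: [2.8, 5.0, 4.0]
finger_gap: 0.0196
```

play_rows(plan=[{"delta_pos": [0,-0.5,0],"twist": 0,"hand": 15},{"delta_pos": [0,-1,0],"twist": 0,"hand": 15},{"delta_pos": [0,-1,0],"twist": 0,"hand": 15}])

```text
time_s: 9.5
tool_pos: [0.5585, 0.0477, 0.091]
ee_rot: [-0.001, 0.714, 0.7, 0.001]
contact_force: [1.4, 4.1, 2.7]
finger_gap: 0.0197
```

play_rows(plan=[{"delta_pos": [0,-0.5,0],"twist": 0,"hand": 15},{"delta_pos": [0,-1,0],"twist": 0,"hand": 15},{"delta_pos": [0,-1,0],"twist": 0,"hand": 15}])

```text
time_s: 9.88
tool_pos: [0.5585, 0.0466, 0.0909]
ee_rot: [-0.001, 0.714, 0.7, 0.001]
contact_force: [2.8, 4.3, 3.5]
finger_gap: 0.0195
```

play_rows(plan=[{"delta_pos": [0,-0.4,0],"twist": 0,"hand": 15},{"delta_pos": [0,-0.8,0],"twist": 0,"hand": 15},{"delta_pos": [0,-0.8,0],"twist": 0,"hand": 15}])

```text
time_s: 10.25
tool_pos: [0.5585, 0.0458, 0.0909]
ee_rot: [-0.001, 0.714, 0.7, 0.001]
contact_force: [2.6, 5.5, 3.5]
finger_gap: 0.0193
```

```bash
python3 look.py s6
```

```text
tab [(0.88, array([0.5611, 0.0526, 0.0906]))]
bail_bar [(0.63, array([ 0.7042,  0.0798, -0.0043]))]
handle [(0.94, array([ 0.5583, -0.0669,  0.1005]))]
keeper 162 [0.0223 0.0289 0.0382]
red [[0.5471970214505364, -0.08008850708533254, 0.07830687293466353], [0.5570025616848742, -0.07010605746561321, 0.11545768044123494], [0.5665489915526873, -0.05659746689767493, 0.13372548264143372]]
10.45 [0.5585 0.0458 0.0909] [2.0403 4.2064 4.0561] [ 0.4147 -0.3239  0.0465] 0.01941547786044311
```

View pics/s6z.png

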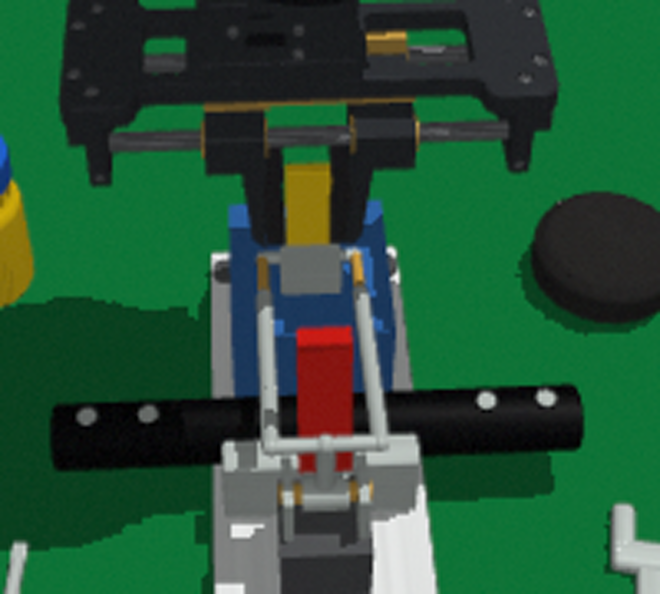

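play_rows(plan=[{"delta_pos": [0,-0.4,0],"twist": 0,"hand": 15},{"delta_pos": [0,-0.8,0],"twist": 0,"hand": 15},{"delta_pos": [0,-0.8,0],"twist": 0,"hand": 15}])

```text
time_s: 10.82
tool_pos: [0.5585, 0.045, 0.0909]
ee_rot: [-0.001, 0.714, 0.7, 0.001]
contact_force: [2.6, 5.3, 4.2]
finger_gap: 0.0196
```

play_rows(plan=[{"delta_pos": [0,-0.4,0],"twist": 0,"hand": 15},{"delta_pos": [0,-0.8,0],"twist": 0,"hand": 15},{"delta_pos": [0,-0.8,0],"twist": 0,"hand": 15}])

```text
time_s: 11.2
tool_pos: [0.5585, 0.0441, 0.0909]
ee_rot: [-0.001, 0.714, 0.7, 0.001]
contact_force: [3.2, 4.1, 4.1]
finger_gap: 0.0195
```

play_rows(plan=[{"delta_pos": [0,-0.4,0],"twist": 0,"hand": 15},{"delta_pos": [0,-0.8,0],"twist": 0,"hand": 15},{"delta_pos": [0,-0.8,0],"twist": 0,"hand": 15}])

```text
time_s: 11.58
tool_pos: [0.5585, 0.0433, 0.0909]
ee_rot: [-0.001, 0.714, 0.7, 0.001]
contact_force: [2.4, 4.8, 4.2]
finger_gap: 0.0197
```

play_rows(plan=[{"delta_pos": [0,-0.4,0],"twist": 0,"hand": 15},{"delta_pos": [0,-0.8,0],"twist": 0,"hand": 15},{"delta_pos": [0,-0.8,0],"twist": 0,"hand": 15}])

```text
time_s: 11.95
tool_pos: [0.5585, 0.0425, 0.0909]
ee_rot: [-0.001, 0.714, 0.7, 0.001]
contact_force: [2.2, 4.1, 3.0]
finger_gap: 0.0193
```

```bash
python3 look.py s7
```

```text
tab [(0.89, array([0.5614, 0.0519, 0.0924]))]
bail_bar []
handle [(0.75, array([ 0.5566, -0.0719,  0.1047]))]
keeper 146 [0.0226 0.0281 0.0374]
red [[0.5468799587714906, -0.08195244976031005, 0.07804398464641299], [0.5564716589612013, -0.07594956549313348, 0.11753677177311772], [0.5661556800139054, -0.06451512655780353, 0.13514955494920355]]
12.15 [0.5585 0.0425 0.0909] [2.3935 5.3869 3.2875] [ 0.3697 -0.3835 -0.0041] 0.01934905931538071
```

View pics/s7z.png

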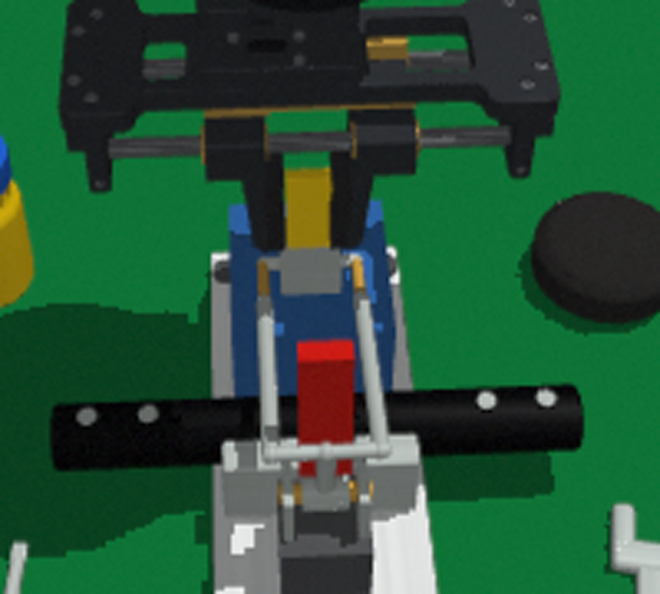

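```bash
cat > lev.py <<'E'
from h import *
import sys
p=manip.snapshot('side'); C=cloud(p);I=p['img'].astype(int);X,Y,Z=C[...,0],C[...,1],C[...,2]
m=(Z>.05)&(Z<.16)&(abs(X-.5565)<.008)&(Y<.0)&(Y>-.14)&(I[...,2]>I[...,1]+60)&(I[...,0]<60)
q=C[m]; 
# near (-x) face of the handle: fit line y=a z+b robustly on lower points
t=q[(q[:,2]<np.percentile(q[:,2],75))]
A=np.polyfit(t[:,2],t[:,1],1); print('lever',-np.arctan(A[0]),'y at z=.06 (should be Y0-5/cos)',np.polyval(A,.06),len(t))
b,g,r=I[...,0],I[...,1],I[...,2]
m=(abs(X-.558)<.008)&(Z>.07)&(Y>0)&(Y<.1)&(r>80)&(g>60)&(b<60); q=C[m]
t=q[q[:,2]<np.percentile(q[:,2],70)]; A=np.polyfit(t[:,2],t[:,1],1); print('tab near face slope s=',-A[0],'y at T-height',np.polyval(A,manip.observe()['tool_pos'][2]+.002),'z',q[:,2].min(),q[:,2].max(), 'ymin/max',q[:,1].min(),q[:,1].max())
m=(abs(X-.558)<.011)&(Z>.045)&(Z<.08)&(Y>0)&(Y<.06)&(I.max(-1)-I.min(-1)<30)
q=C[m]; print('keeper front',np.median(q[q[:,2]<.066][:,1]) if (q[:,2]<.066).any() else None); t=q[(q[:,2]>.068)]; h=np.histogram(t[:,1],bins=np.arange(.018,.045,.002)); print(h[0],h[1])
E
python3 lev.py
```

```text
lever -0.15754699488832866 y at z=.06 (should be Y0-5/cos) -0.08491076975957526 315
tab near face slope s= -0.2443942258344959 y at T-height 0.042984280947043554 z 0.07060602976490427 0.16649284459933938 ymin/max 0.02345161348147473 0.05349159195637887
keeper front 0.023329538818853968
[ 0  2 26 18 15 13 20 18 16 13  1  0  0] [0.018 0.02  0.022 0.024 0.026 0.028 0.03  0.032 0.034 0.036 0.038 0.04
 0.042 0.044]
```

play_rows(plan=[{"delta_pos": [0,-0.4,0],"twist": 0,"hand": 15},{"delta_pos": [0,-0.8,0],"twist": 0,"hand": 15},{"delta_pos": [0,-0.8,0],"twist": 0,"hand": 15}])

```text
time_s: 12.58
tool_pos: [0.5585, 0.0418, 0.0909]
ee_rot: [-0.001, 0.714, 0.7, 0.001]
contact_force: [2.5, 4.4, 3.1]
finger_gap: 0.02
```

play_rows(plan=[{"delta_pos": [0,-0.4,0],"twist": 0,"hand": 15},{"delta_pos": [0,-0.8,0],"twist": 0,"hand": 15},{"delta_pos": [0,-0.8,0],"twist": 0,"hand": 15}])

```text
time_s: 12.95
tool_pos: [0.5585, 0.0417, 0.0909]
ee_rot: [-0.001, 0.714, 0.7, 0.002]
contact_force: [3.0, 7.7, 4.5]
finger_gap: 0.0196
```

```bash
python3 lev.py
```

```text
lever -0.11689275693913205 y at z=.06 (should be Y0-5/cos) -0.08422200817667871 315
tab near face slope s= -0.2395667495756217 y at T-height 0.04215908059855254 z 0.07062932825283486 0.16640371967124667 ymin/max 0.022455117387750967 0.051415038821003456
keeper front 0.023200019229437818
[ 0  3 22 18 14 21 15 18 15  1  1  0  0] [0.018 0.02  0.022 0.024 0.026 0.028 0.03  0.032 0.034 0.036 0.038 0.04
 0.042 0.044]
```

play_rows(plan=[{"delta_pos": [0,-0.5,0],"twist": 0,"hand": 15},{"delta_pos": [0,-0.5,0],"twist": 0,"hand": 15}])

```text
time_s: 13.25
tool_pos: [0.5584, 0.0416, 0.0909]
ee_rot: [-0.001, 0.715, 0.7, 0.002]
contact_force: [3.3, 8.4, 3.5]
finger_gap: 0.0192
```

play_rows(plan=[{"delta_pos": [0,0.8,0],"twist": 0,"hand": 15},{"delta_pos": [0,0.8,0],"twist": 0,"hand": 50},{"delta_pos": [0,0.8,0],"twist": 0,"hand": 50},{"delta_pos": [0,0.8,0],"twist": 0,"hand": 50},{"delta_pos": [0,0.8,0],"twist": 0,"hand": 50}])

```text
time_s: 13.88
tool_pos: [0.5576, 0.0394, 0.0902]
ee_rot: [-0.0, 0.714, 0.7, -0.0]
contact_force: [0.9, 0.5, -0.3]
finger_gap: 0.0445
```

play_rows(plan=[{"delta_pos": [0,0,10],"twist": 0,"hand": 50},{"delta_pos": [0,0,40],"twist": 0,"hand": 50},{"delta_pos": [0,0,80],"twist": 0,"hand": 50},{"delta_pos": [0,0,115],"twist": 0,"hand": 50},{"delta_pos": [0,0,115],"twist": 0,"hand": 0},{"delta_pos": [0,0,115],"twist": 0,"hand": 0}])

```text
time_s: 14.62
tool_pos: [0.5577, 0.0396, 0.2053]
ee_rot: [-0.0, 0.714, 0.7, -0.0]
contact_force: [0.3, -0.1, -0.1]
finger_gap: 0.026
```

```bash
python3 look.py s8; python3 lev.py
```

```text
tab [(0.81, array([0.5604, 0.0476, 0.0948]))]
bail_bar [(0.58, array([0.5575, 0.0375, 0.0572]))]
handle [(0.61, array([ 0.559 , -0.0731,  0.1028]))]
keeper 140 [0.0222 0.0273 0.0362]
red [[0.5468103211321559, -0.0824647810094837, 0.0776420424697983], [0.5563740884339023, -0.07751448043900616, 0.11812862698787036], [0.566022084265647, -0.06618893481143051, 0.13511768395914706]]
14.825 [0.557  0.0396 0.2038] [ 0.1239 -0.235  -0.333 ] [-0.0816  0.0917 -0.0072] 0.0100216258408571
lever -0.11846351790028817 y at z=.06 (should be Y0-5/cos) -0.08443221309058255 316
tab near face slope s= -0.2401472737807519 y at T-height 0.06944420685705706 z 0.07017416244823843 0.2799136775095437 ymin/max 0.02089539228353543 0.05207664584809707
keeper front 0.02325778153073052
[ 0  0 22 18 19 19 13 18 13  2  2  0  0] [0.018 0.02  0.022 0.024 0.026 0.028 0.03  0.032 0.034 0.036 0.038 0.04
 0.042 0.044]
```

View pics/s8z.png

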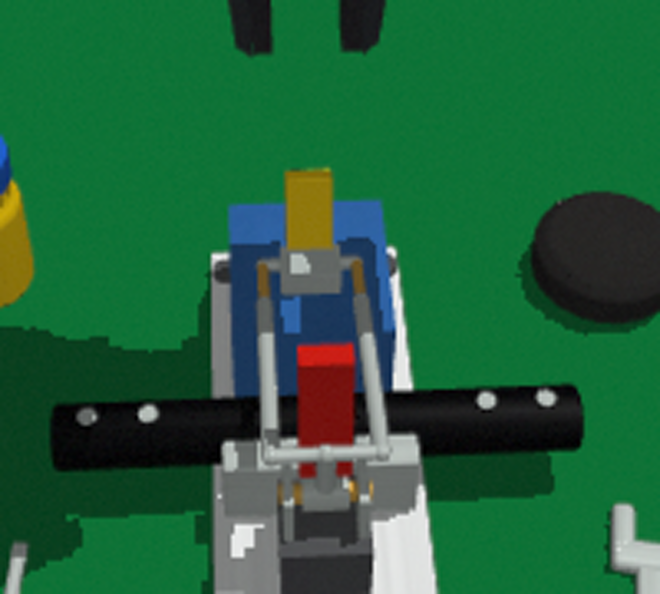

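play_rows(plan=[{"delta_pos": [-0.5,-40,0],"twist": 0,"hand": 0},{"delta_pos": [-1,-86,0],"twist": 0,"hand": 0},{"delta_pos": [-1,-86,0],"twist": 0,"hand": 0},{"delta_pos": [-1,-86,-35],"twist": 0,"hand": 0},{"delta_pos": [-1,-86,-70],"twist": 0,"hand": 0},{"delta_pos": [-1,-86,-70],"twist": 0,"hand": 0},{"delta_pos": [-1,-86,-70],"twist": 0,"hand": 0}])

```text
time_s: 15.75
tool_pos: [0.5577, -0.0458, 0.1363]
ee_rot: [0.0, 0.714, 0.7, 0.0]
contact_force: [-0.1, 0.3, 0.2]
finger_gap: 0.0002
```

```bash
python3 look.py s9; cat > arc.py <<'E'
import numpy as np
# TCP world (y,z) for lever L with corner at radius r
Y0=-.0797
for L in np.arange(-.2,1.6,.1):
    r=60
    cx=-r*np.sin(L)+5*np.cos(L); cz=60+r*np.cos(L)+5*np.sin(L)
    print(round(L,2),'y %.1f z %.1f'%(Y0*1000+cx+9,cz+17))
E
python3 arc.py
```

```text
tab [(0.41, array([0.5621, 0.0467, 0.0952]))]
bail_bar [(0.61, array([0.5587, 0.0386, 0.06  ]))]
handle [(0.94, array([ 0.5566, -0.0741,  0.1025]))]
keeper 2 [0.0368 0.0371 0.0374]
red [[0.5468431359606654, -0.08238390240684966, 0.07757088481332383], [0.5563468617252698, -0.07751989267244819, 0.11772095091711379], [0.5660150496816483, -0.0669290347357619, 0.13509168546367228]]
15.95 [ 0.5584 -0.0463  0.1374] [-0.3082  0.8219  0.5135] [-0.0845  0.0344 -0.0036] 0.00040509335782005205
-0.2 y -53.9 z 134.8
-0.1 y -59.7 z 136.2
0.0 y -65.7 z 137.0
0.1 y -71.7 z 137.2
0.2 y -77.7 z 136.8
0.3 y -83.7 z 135.8
0.4 y -89.5 z 134.2
0.5 y -95.1 z 132.1
0.6 y -100.5 z 129.3
0.7 y -105.5 z 126.1
0.8 y -110.3 z 122.4
0.9 y -114.6 z 118.2
1.0 y -118.5 z 113.6
1.1 y -121.9 z 108.7
1.2 y -124.8 z 103.4
1.3 y -127.2 z 97.9
1.4 y -129.0 z 92.1
1.5 y -130.2 z 86.2
```

View pics/s9z.png

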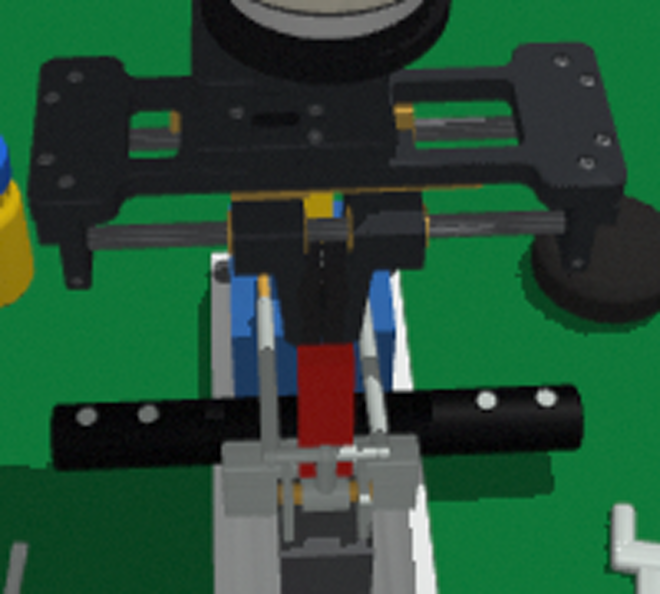

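play_rows(plan=[{"delta_pos": [0,-5,0],"twist": 0,"hand": 0},{"delta_pos": [0,-10,0.5],"twist": 0,"hand": 0},{"delta_pos": [0,-14,1],"twist": 0,"hand": 0},{"delta_pos": [0,-18,1.5],"twist": 0,"hand": 0},{"delta_pos": [0,-22,2],"twist": 0,"hand": 0},{"delta_pos": [0,-26,2],"twist": 0,"hand": 0},{"delta_pos": [0,-30,1.5],"twist": 0,"hand": 0}])

```text
time_s: 16.82
tool_pos: [0.5573, -0.0728, 0.1377]
ee_rot: [-0.003, 0.715, 0.699, 0.002]
contact_force: [-0.8, 15.0, 5.7]
finger_gap: 0.0005
```

```bash
python3 look.py s10; python3 lev.py
```

```text
tab []
bail_bar []
handle [(0.77, array([ 0.5573, -0.0821,  0.1024]))]
keeper 52 [0.0191 0.0255 0.0315]
red [[0.5470620772940306, -0.09392857284721967, 0.07770460400587112], [0.5563911380311355, -0.09053155662776297, 0.12250455515010528], [0.5659271448398402, -0.08388319086111035, 0.13522624138915568]]
17.025 [ 0.5572 -0.0733  0.1377] [-0.8024 12.1965  4.0677] [ 1.987   0.1625 -0.0363] 0.000426103730810806
lever 0.08993597374034917 y at z=.06 (should be Y0-5/cos) -0.0862341176369077 252Traceback (most recent call last):
  File "lev.py", line 11, in <module>
    t=q[q[:,2]<np.percentile(q[:,2],70)]; A=np.polyfit(t[:,2],t[:,1],1); print('tab near face slope s=',-A[0],'y at T-height',np.polyval(A,manip.observe()['tool_pos'][2]+.002),'z',q[:,2].min(),q[:,2].max(), 'ymin/max',q[:,1].min(),q[:,1].max())
               ~~~~~~~~~~~~~^^^^^^^^^^^
    return _quantile_unchecked(
        a, q, axis, out, overwrite_input, method, keepdims, weights)
    return _ureduce(a,
                    func=_quantile_ureduce_func,
    ...<5 lines>...
                    overwrite_input=overwrite_input,
                    method=method)
    r = func(a, **kwargs)
    result = _quantile(arr,
                       quantiles=q,
    ...<2 lines>...
                       out=out,
                       weights=wgt)
    slices_having_nans = np.isnan(arr[-1, ...])
                                  ~~~^^^^^^^^^
IndexError: index -1 is out of bounds for axis 0 with size 0
```

View pics/s10z.png

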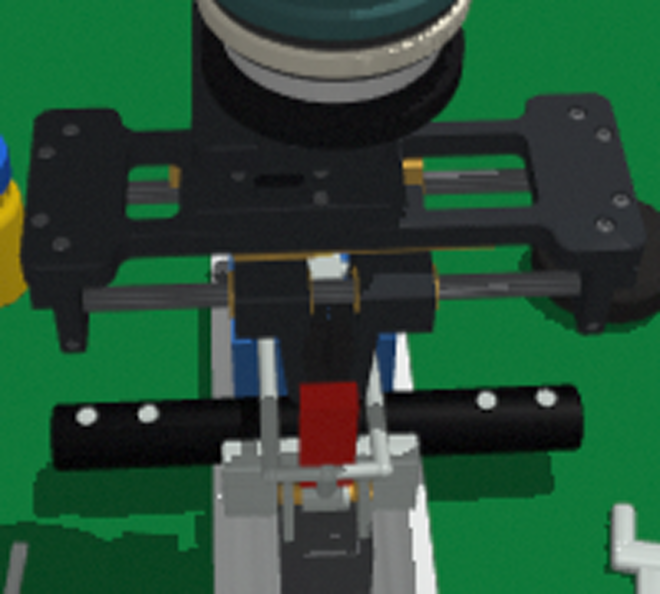

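play_rows(plan=[{"delta_pos": [0,-4,0],"twist": 0,"hand": 0},{"delta_pos": [0,-10,-1],"twist": 0,"hand": 0},{"delta_pos": [0,-16,-3],"twist": 0,"hand": 0},{"delta_pos": [0,-21.5,-5.5],"twist": 0,"hand": 0},{"delta_pos": [0,-27,-8.5],"twist": 0,"hand": 0},{"delta_pos": [0,-31.5,-12],"twist": 0,"hand": 0}])

```text
time_s: 17.82
tool_pos: [0.5569, -0.1064, 0.1259]
ee_rot: [-0.001, 0.714, 0.7, 0.001]
contact_force: [-1.8, 7.3, 7.2]
finger_gap: 0.0006
```

```bash
python3 look.py s11; python3 lev.py 2>/dev/null | head -1; python3 -c "
from h import *
p=snap('top','t11.png'); q=p['img'][190:300,260:460]; cv2.imwrite('pics/t11z.png',cv2.resize(q,None,fx=3.5,fy=3.5,interpolation=2))"
```

```text
tab []
bail_bar [(0.37, array([ 0.4232, -0.1544, -0.0009]))]
handle [(0.75, array([ 0.5558, -0.1095,  0.0927]))]
red [[0.5459314308425991, -0.13190495085445114, 0.10933413799922534], [0.5556487103966399, -0.12725010057568986, 0.11638403875761555], [0.5649273214882368, -0.11566554253237843, 0.12022668432861307]]
18.025 [ 0.5569 -0.107   0.1256] [-1.3051  5.0452  3.1202] [0.7861 0.2892 0.0284] 0.00027600055365273064
lever 0.590051435191234 y at z=.06 (should be Y0-5/cos) -0.09162060183634729 117
```

View pics/s11z.png

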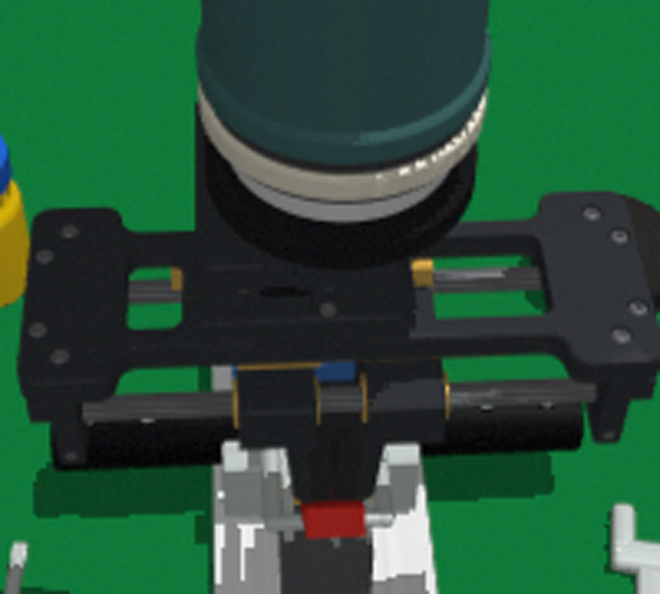

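View pics/t11z.png

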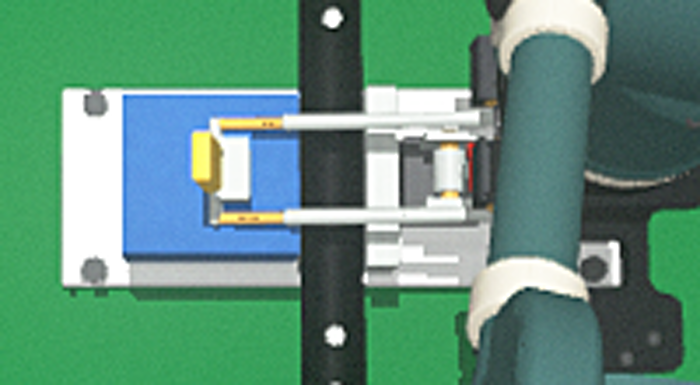

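play_rows(plan=[{"delta_pos": [0,-4.3,-4.5],"twist": 0,"hand": 0},{"delta_pos": [0,-8.4,-9],"twist": 0,"hand": 0},{"delta_pos": [0,-12,-13.6],"twist": 0,"hand": 0},{"delta_pos": [0,-15.2,-18.7],"twist": 0,"hand": 0},{"delta_pos": [0,-15.2,-18.7],"twist": 0,"hand": 0}])

```text
time_s: 18.75
tool_pos: [0.5567, -0.1233, 0.1067]
ee_rot: [-0.001, 0.714, 0.7, -0.0]
contact_force: [-3.0, 1.3, 3.4]
finger_gap: 0.0006
```

play_rows(plan=[{"delta_pos": [0,-1.2,-2.5],"twist": 0,"hand": 0},{"delta_pos": [0,-2.2,-5],"twist": 0,"hand": 0},{"delta_pos": [0,-3.4,-7.5],"twist": 0,"hand": 0},{"delta_pos": [0,-4.4,-10],"twist": 0,"hand": 0},{"delta_pos": [0,-4.4,-10],"twist": 0,"hand": 0}])

```text
time_s: 19.38
tool_pos: [0.5572, -0.1277, 0.096]
ee_rot: [0.0, 0.714, 0.7, -0.0]
contact_force: [-0.7, -0.2, 0.1]
finger_gap: 0.0005
```

```bash
python3 look.py s12; python3 -c "
from h import *
p=snap('top','t12.png'); q=p['img'][190:300,260:460]; cv2.imwrite('pics/t12z.png',cv2.resize(q,None,fx=3.5,fy=3.5,interpolation=2))"
```

```text
tab []
bail_bar []
handle [(0.59, array([ 0.5545, -0.1243,  0.0713]))]
red [[0.5457705285876239, -0.1535870171054019, 0.07220602270824614], [0.5555028638556385, -0.14815120185045255, 0.07922745981060025], [0.5646729403472472, -0.13701702587219425, 0.08229669924925234]]
19.575 [ 0.5574 -0.1275  0.0963] [-0.1662 -0.1272 -0.2148] [-0.0125  0.0209 -0.0117] 0.0006197215608391346
```

View pics/s12z.png

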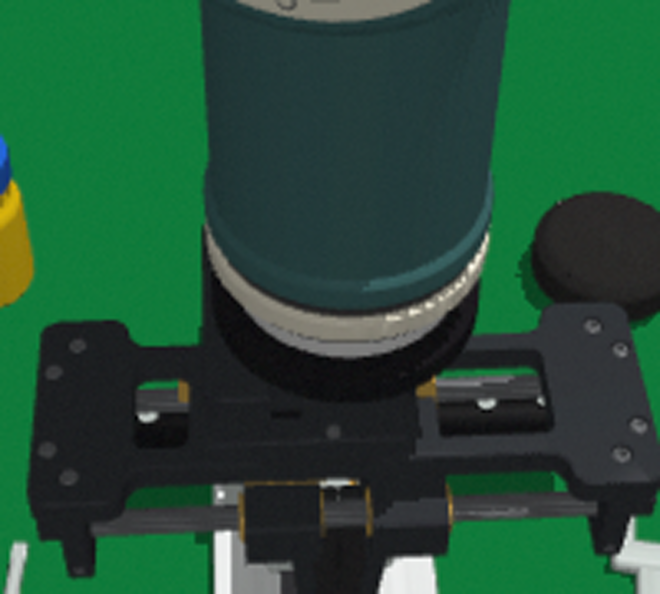

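View pics/t12z.png

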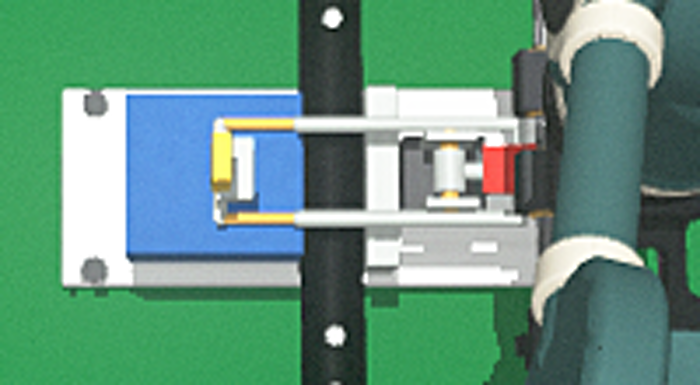

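play_rows(plan=[{"delta_pos": [0,-0.4,-1.5],"twist": 0,"hand": 0},{"delta_pos": [0,-0.6,-3],"twist": 0,"hand": 0},{"delta_pos": [0,-0.8,-4.5],"twist": 0,"hand": 0},{"delta_pos": [0,-1,-5.5],"twist": 0,"hand": 0},{"delta_pos": [0,-1,-5.5],"twist": 0,"hand": 0}])

```text
time_s: 20.25
tool_pos: [0.5568, -0.1284, 0.0905]
ee_rot: [-0.0, 0.714, 0.7, -0.0]
contact_force: [-0.5, -0.6, -0.4]
finger_gap: 0.0003
```

```bash
python3 look.py s13
```

```text
tab []
bail_bar []
handle [(0.57, array([ 0.5563, -0.1195,  0.0642]))]
red [[0.5456825790450435, -0.15475193943034574, 0.066020297428586], [0.5553320254863732, -0.14843494691444853, 0.07296026293629793], [0.564786464310395, -0.13727767663891727, 0.07539124944539255]]
20.45 [ 0.557  -0.1284  0.0908] [-0.2258 -0.197  -0.1347] [-0.052   0.0571 -0.0191] 0.00010123611983306187
```

play_rows(plan=[{"delta_pos": [0,0,-1],"twist": 0,"hand": 0},{"delta_pos": [0,0,-2],"twist": 0,"hand": 0},{"delta_pos": [0,0,-3],"twist": 0,"hand": 0},{"delta_pos": [0,0,-4],"twist": 0,"hand": 0},{"delta_pos": [0,0,-4],"twist": 0,"hand": 0}])

```text
time_s: 21.08
tool_pos: [0.557, -0.1285, 0.0867]
ee_rot: [-0.0, 0.714, 0.7, -0.0]
contact_force: [0.1, 0.2, -0.1]
finger_gap: 0.0005
```

```bash
python3 look.py s14
```

```text
tab []
bail_bar []
handle [(0.87, array([ 0.5584, -0.1226,  0.0592]))]
red [[0.5458146210319461, -0.1549155709989497, 0.05596282448617231], [0.5551821656848517, -0.14744466960457892, 0.06429380405036145], [0.5649087530504449, -0.1352727549198326, 0.06618524335630815]]
21.275 [ 0.5572 -0.1285  0.0869] [-0.7394  0.5818  0.1964] [-0.0322  0.0768  0.0095] 0.0004944854371632024
```

play_rows(plan=[{"delta_pos": [0,0,30],"twist": 0,"hand": 0},{"delta_pos": [0,0,80],"twist": 0,"hand": 0},{"delta_pos": [0,0,130],"twist": 0,"hand": 0},{"delta_pos": [-50,40,150],"twist": 0,"hand": 0},{"delta_pos": [-90,90,170],"twist": 0,"hand": 0},{"delta_pos": [-100,150,170],"twist": 0,"hand": 0},{"delta_pos": [-100,210,170],"twist": 0,"hand": 0},{"delta_pos": [-100,270,170],"twist": 0,"hand": 0},{"delta_pos": [-100,300,170],"twist": 0,"hand": 0},{"delta_pos": [-100,300,170],"twist": 0,"hand": 0}])

```text
time_s: 22.52
tool_pos: [0.4569, 0.1733, 0.257]
ee_rot: [0.0, 0.713, 0.701, 0.0]
contact_force: [-0.5, -0.3, 0.3]
finger_gap: 0.0007
```

```bash
python3 look.py s15;python3 -c "
from h import *
p=snap('top','t15.png'); q=p['img'][190:300,260:460]; cv2.imwrite('pics/t15z.png',cv2.resize(q,None,fx=3.5,fy=3.5,interpolation=2))
for k in ('bail_bar','tab','handle','wheel','oil','screwdriver','spanner'):
    print(k,[(round(d['confidence'],2),W(p,d['location'])) for d in manip.landmark_of(p,k)[:1]])
C=cloud(p);q=p['img'].astype(int);m=(q[...,2]>q[...,1]+80)&(abs(C[...,0]-.556)<.02)&(abs(C[...,1]+.12)<.05)
t=C[m];print(len(t),np.polyfit(t[:,1],t[:,2],1),t.min(0),t.max(0))
"
```

```text
tab []
bail_bar [(0.69, array([0.5587, 0.0194, 0.0608]))]
handle [(0.97, array([ 0.5578, -0.1238,  0.0554]))]
keeper 115 [0.0046 0.0089 0.0172]
red [[0.5460982721887272, -0.15469552249183938, 0.05771033570501727], [0.5557361269305484, -0.12867733330102993, 0.06440226247980907], [0.5654245982859222, -0.09568628448553271, 0.06623891771471928]]
22.725 [0.4572 0.1704 0.2568] [-0.3042  0.0004  0.068 ] [-0.1135  0.0835 -0.0171] 0.0006820011509723238
bail_bar [(0.61, array([0.5607, 0.0158, 0.0624]))]
tab [(0.68, array([0.5553, 0.0185, 0.093 ]))]
handle [(0.74, array([ 0.5589, -0.1256,  0.0579]))]
wheel [(0.65, array([ 0.7049,  0.0745, -0.0025]))]
oil [(0.57, array([0.4095, 0.0903, 0.0023]))]
screwdriver [(0.68, array([ 0.4254, -0.1582, -0.0008]))]
spanner [(0.63, array([ 0.6817, -0.1423, -0.0034]))]
541 [-0.0067  0.0637] [ 0.5447 -0.1565  0.0582] [ 0.5657 -0.0963  0.0692]
```

View pics/s15z.png

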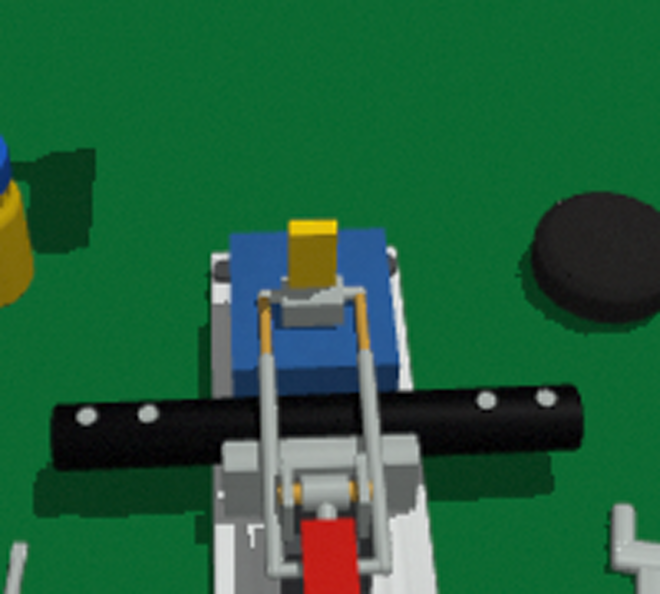

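View pics/t15z.png

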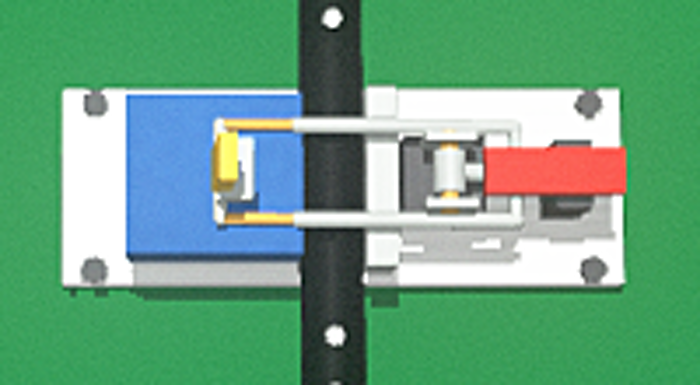

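Both views show the handle lying level (face slope 0.007). The bar sits behind the keeper at clamp x ≈ 0.098–0.10, z ≈ 0.061, and the loose things haven't moved. I'm handing the job in.

```bash
python3 -c "
from bench import manip
print(manip.sign_off())"
```

```text
the job is handed in; nothing more can be done
None
```

The tube is clamped and I handed the job in at about 23 s of the 61 s allowed. `sign_off` gave no verdict.

**Hooking the bail:** I gripped the yellow tab and leaned the lever towards the jaw, because the jaw stood about 18 mm from home. I set the bar down behind the keeper with about 7 N and drew it back in steps of about 1 mm. It caught at about 8 N on the wrist, and the jaw had not moved. Then I let go.

**Closing the lever:** I pushed the red lever round with shut fingers, reading at most about 15 N at the ends of the moves. I went slowly past center until it snapped onto its rest, with no force reading on the fingers afterwards. The arm was then moved clear.

**Last checks:**
- **Handle:** it lies level, with its top at z ≈ 64 mm and a slope of about 0.007.
- **Bar:** it is at clamp x ≈ 96–100 mm and z ≈ 61–62 mm. The lowest x reading came from the top-view network and sits right at the 96 mm limit. The side view and the clamp's geometry give 99–100 mm.
- **Bail stretch:** it works out at about 5 mm. This comes from the geometry and the visibly drawn-out springs; I could not measure it directly.
- **Loose things:** all four read within about 5 mm of where they started, which is about the network's accuracy.

**Disagreements:** during the draw-back, the camera showed the tab about 4 mm off the fingers' centre line, so it had slipped slightly in the grip. The bail-bar network also missed the bar or misplaced it in several mid-task views, so I relied on depth and the lever angle there.

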